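Index the clamped turntable to bring the brass-wool pot to the pointer

TASK

Loosen the red clamp bar on the turntable fully (its thread may be reversed: feel which way it gives), turn the table by its posts one index position, the way that brings the orange brass-wool pot to the red pointer, and let it click home. Then turn the clamp fully tight again and let go. The pot, tape roll and solder reel stay in their nests, and the things round about are left where they are.

Things in the scene. Friction and masses are not known exactly. Their poses are not given: they have to be found in the camera images.
- clamp_grip (a point): centre of the red clamp bar on top of the centre column, on the turntable's upright turning axis, 118 mm above the bench. The bar is 58 mm long, 15 mm thick and 28 mm high (104 to 132 mm above the bench); its length lies along this frame's y axis, and the frame turns with it. It turns about the upright axis, does not rise, and does not turn with the table.
- clamp (a joint): how far the clamp is loosened, rad: 0 tight, 1.25 fully loose (solid stops). About 0.1 N m turns it; it stays where left. It drives a lock bolt into a slot under the table: the table is free from about 0.9 rad on, and the clamp tightens only while the table rests in an index position. The loosening direction is not marked: try a little each way; the wrong way meets the stop at once.
- turntable (a joint): turn of the table, rad, growing counter-clockwise seen from above; 0 at the start. Index positions (spring detents) lie every quarter turn (1.571 rad). The detent holds with about 0.4 N m (5 N at a post); it resists for the first half of a step, then pulls the table on into the next position and centres it.
- pickup (a point): fixed point at the pick-up position, straight above the turntable's nest that stands at the red pointer, 55 mm from the turning axis, 53 mm above the bench. The red pointer is fixed on the blue base just outside the table's rim and points along this frame's +x, towards the turning axis.
- wool_pot_centre (a point): centre of the orange pot of brass wool, 59 mm across, 36 mm tall, loose in a nest of the table a quarter turn to the left or right of the pointer's nest. Nests are round, each ringed by six dowels 11 mm high, 67 mm across inside; their floors are 50 mm above the bench, so the pot's top is 86 mm above the bench.
- tape_roll_centre (a point): centre of the black tape roll, 62 mm across, 19 mm high, lying loose in a nest
- reel_centre (a point): centre of the blue reel of solder wire, 48 mm across, 32 mm high, lying loose in the nest that is at the pointer at the start
- post_1 (a point): one of four fixed upright turning posts on the turntable (round black sleeve 19 mm across; the sleeve runs from 99 to 136 mm above the bench, on a 12 mm stem below), 80 mm from the turning axis, midway between two nests; they turn with the table. The point lies on the post's axis 118 mm above the bench. 
- post_2 (a point): one of four fixed upright turning posts on the turntable (round black sleeve 19 mm across; the sleeve runs from 99 to 136 mm above the bench, on a 12 mm stem below), 80 mm from the turning axis, midway between two nests; they turn with the table. The point lies on the post's axis 118 mm above the bench. 
- post_3 (a point): one of four fixed upright turning posts on the turntable (round black sleeve 19 mm across; the sleeve runs from 99 to 136 mm above the bench, on a 12 mm stem below), 80 mm from the turning axis, midway between two nests; they turn with the table. The point lies on the post's axis 118 mm above the bench. 
- post_4 (a point): one of four fixed upright turning posts on the turntable (round black sleeve 19 mm across; the sleeve runs from 99 to 136 mm above the bench, on a 12 mm stem below), 80 mm from the turning axis, midway between two nests; they turn with the table. The point lies on the post's axis 118 mm above the bench. 
- nest_back (a point): middle of the floor of a round nest of the turntable, 55 mm from the turning axis, 50 mm above the bench; turns with the table
- nest_left (a point): middle of the floor of a round nest of the turntable, 55 mm from the turning axis, 50 mm above the bench; turns with the table
- nest_front (a point): middle of the floor of a round nest of the turntable, 55 mm from the turning axis, 50 mm above the bench; turns with the table
- nest_right (a point): middle of the floor of a round nest of the turntable, 55 mm from the turning axis, 50 mm above the bench; turns with the table
- big_driver: bystander: orange and black screwdriver lying on the bench, 198 mm long; origin at its underside; leave alone
- cutters: bystander: blue-handled flush cutters lying on the bench, 114 mm long; origin at its underside; leave alone
- meter: bystander: red and black multimeter lying on the bench behind the table, 150 x 78 x 44 mm; origin at its underside; leave alone
- pliers: bystander: red-handled pliers lying on the bench, 114 mm long; origin at its underside; leave alone
Things that resemble listed ones, but are neither listed nor needed, are in the scene too. There is more than one size of the part that bears reel_centre; the job needs the larger.

How it is judged (in metres and radians):
On the way, in this order (a step that is already met when the one before it is completed fails the run):
1. the clamp is loosened (0.9 rad or more) (value of joint clamp above 0.9 rad), for 0.1 s.
2. the table rests one index position on, with the brass-wool pot at the pointer ((value of joint turntable between 1.5108 and 1.6308 rad or value of joint turntable between -1.6308 and -1.5108 rad) and horizontal distance between wool_pot_centre and pickup below 0.01 m), for 0.2 s.
3. the clamp is tight again (value of joint clamp below 0.15 rad), for 0.1 s.
At the end, for the whole second after the job is handed in: The clamp is tight (within 0.15 rad of its stop), the table rests a quarter turn from its start (within 0.06 rad) with the brass-wool pot at the pointer (within 10 mm), and pot, tape and reel lie flat in nests (within 10 mm of the middle, reel 18, raised under 6 mm, tilted under 0.12 rad) (all of step 2 and value of joint clamp below 0.15 rad and velocity of joint turntable between -0.03 and 0.03 rad/s and (horizontal distance between wool_pot_centre and nest_back below 0.01 m or horizontal distance between wool_pot_centre and nest_left below 0.01 m or horizontal distance between wool_pot_centre and nest_front below 0.01 m or horizontal distance between wool_pot_centre and nest_right below 0.01 m) and height (world z) of wool_pot_centre below 0.0745 m and angle between each of wool_pot_centre, tape_roll_centre, reel_centre's own z axis and vertical below 0.12 rad and (horizontal distance between tape_roll_centre and nest_back below 0.01 m or horizontal distance between tape_roll_centre and nest_left below 0.01 m or horizontal distance between tape_roll_centre and nest_front below 0.01 m or horizontal distance between tape_roll_centre and nest_right below 0.01 m) and height (world z) of tape_roll_centre below 0.066 m and (horizontal distance between reel_centre and nest_back below 0.018 m or horizontal distance between reel_centre and nest_left below 0.018 m or horizontal distance between reel_centre and nest_front below 0.018 m or horizontal distance between reel_centre and nest_right below 0.018 m) and height (world z) of reel_centre below 0.0725 m); the robot touches nothing.
It fails at once if the table is turned well past one position (more than 2.2 rad from its start) (value of joint turntable above 2.2 rad or value of joint turntable below -2.2 rad).
It fails at once if a pot, roll or reel is lifted out of its nest (raised more than 25 mm) (height (world z) of wool_pot_centre above 0.0935 m or height (world z) of tape_roll_centre above 0.085 m or height (world z) of reel_centre above 0.0915 m).
It fails at once if a bystander is moved more than 40 mm (distance of any of big_driver, cutters, meter, pliers from where it was at the start of the episode above 0.04 m).
It also fails if it takes over 58 s, if anything falls off the work surface, if the arm or the gripper's body presses on something with over 40 N, if the wrist force passes 120 N, or if a joint passes its speed limit or range.

ROBOT

A 6-joint arm with a two-finger parallel gripper is mounted at the origin on a cart in front of the work surface, level with it; the furniture and walls round the work are solid. World frame = base frame: x ahead of the robot, y to its left, z up, the work surface at z = 0. Lengths are in mm, angles in rad, forces in N, time in s.
With the tool pointing down it reaches from about 400 to 925 mm from the base axis. Payload 12.5 kg.
Tool frame: the origin (TCP) lies at the centre of the arm's flange, where the gripper is bolted on; the fingertips stand 190 mm ahead of it and the grasp point (between the pads) lies 171 mm ahead of it; z points along the fingers, y is the line along which they close (so a half turn about z gives the same grasp; the last joint's range is limited). The gripper opens to 95 mm and grips with 3 to 60 N. Pads are 20 mm wide; open, the fingers measure 119 mm over their backs; the gripper's body (75 mm by 180 mm) begins 59 mm behind the grasp point.
Start: joints at [1.128, 0.491, 1.559, -0, 1.092, -0.106], TCP at [206.519, 589.894, 404.761] pointing down, gripper open.
Joint ranges: [-3.1, 3.1], [-0.84, 2.19], [0.05, 2.79], [-1.13, 4.28], [0.06, 2.93], [-2.69, 2.69]. Speed limits (rad/s): [2.22, 2.22, 2.79, 3.14, 3.14, 3.14].

INTERFACE

Orientations are given as [roll, pitch, yaw] about the fixed x, y, z axes, in that order (R = Rz(yaw) Ry(pitch) Rx(roll)).
In Python, from cell import env, read_camera, search_frame, cut_out gives the robot as it stands. The module is installed in compiled form; this text tells all that it offers.
- The arm moves only by the tool move_arm, never from a script. Its argument "commands" is a list of rows, each a list of 3 entries, a list of its own where there are three numbers: the shift along the world's x, y, z normalised to -1 to 1, where 1 is 0.03 m, then the turn about the world's z normalised to -1 to 1, where 1 is 0.08 rad, then the opening, from -1 (shut) to 1 (fully open), so that 0 is half open. A call has 1 to 20 rows; each row shifts and turns the commanded pose from where the row before left it; what a row does not reach is not made up. A row lasts 1/12 s, in which the tool goes at most 41.7 mm and 7.16 degrees, less where a joint would pass 70% of its speed; a pose out of reach is approached as far as the arm can. A call with a number of a shift or a turn outside -1 to 1 is refused whole. A call with a gripper value outside its range is refused whole. The fingers move at their own pace and stop on an object; the grip force is fixed at half the most. Time passes only in rows, so rows that do not move let the fingers close. It gives the time, the measured TCP pose, the force, the opening and the grip force at its end, in the units of the state.
- env.state(): the state, without advancing time (a new reading comes with each control period).
- read_camera(name): name is "scene" or "top" or "wrist"; returns a dict with "image" (480x640x3 uint8, red, green, blue), "fx", "fy", "cx", "cy" (pixels), "rvec" (rotation vector, rad) and "tvec" (3), from world to camera coordinates, as OpenCV has them. Camera axes: x right, y down, z forward; pixel columns grow to the right and rows downward; lengths in mm; the calibration is good to about 2 mm. A picture is of the moment at which its call begins. There is no depth.
- env.job_done(): hands the job in; it is judged then, once.
Trained networks look in a picture, given as the dict that the camera call returned (one of the last four; its "shot" number tells which), for a name from the list of things; names that differ only in an ending like _2 or _b are one class to them, and where a whole thing is asked for, a point or a joint stands for the part that bears it (a point fixed in the world has none). Each returns a list of dicts, best first, with "confidence" (0 to 1); they miss things now and then, are a little off and sometimes report something else, mostly with a low value. They report only what shows in the picture. A call takes as long as a camera call. They do not tell look-alikes from the thing itself.
- search_frame(thing, picture): "at" ([column, row] in pixels, amid what is visible of it).
- cut_out(thing, picture): "region" (480x640 bool, what is visible of it) and "at" ([column, row] in pixels, amid what is visible of it).
The state is a dict: "t": time; "joints": joint angles; "qvel": joint speeds; "tau": joint torques, N m; "eef_pos": TCP position; "tcp_rot": TCP orientation; "ft_force": force on the tool from outside, world axes, zero at the start; "moment": the same for the moment, N m; "opening": opening from 0.0 (shut) to 1.0 (fully open); "grip_force": force on a finger pad.
Only numpy, scipy, OpenCV 4.12 (cv2) and the standard library are available. Lean on these libraries where they do the work, as an engineer would, in place of code of your own. Each camera call takes 0.05 s, during which the arm holds its last target. There are 200 camera calls.

## Working session

There is one attempt and no reset: what is moved stays moved. The work goes in short steps, Python scripts to look and compute and a tool call to move; the robot and the scene stay as the last step left them, time stands still between calls to the robot, and variables do not carry over. Pictures are saved under pics/ and viewed, at most 10 in all, crops included, and the job is handed in when it is done.

Besides the shell and the picture viewer there is one more tool, called after "Call:" as a command line: name --argument value ..., lists and objects as JSON in quotes. move_arm: Moves the arm, as the interface text tells. Its arguments: {"type":"object","properties":{"commands":{"type":"array","items":{"type":"array"}}},"required":["commands"]}

```bash
mkdir -p pics; cat > h.py <<'E'
import numpy as np, cv2
from cell import env, read_camera, search_frame, cut_out
def shot(cam,name):
    p=read_camera(cam); cv2.imwrite(f'pics/{name}.png',p['image'][:,:,::-1]); return p
def ray(p,uv,z):
    R=cv2.Rodrigues(np.array(p['rvec'],float))[0]; t=np.array(p['tvec'],float).ravel()
    d=R.T@np.array([(uv[0]-p['cx'])/p['fx'],(uv[1]-p['cy'])/p['fy'],1]); o=-R.T@t
    return o+d*(z-o[2])/d[2]
E
python3 - <<'E'
from h import *
s=env.state(); print({k:np.round(v,3) for k,v in s.items()})
Z=dict(clamp_grip=118,wool_pot_centre=68,tape_roll_centre=60,reel_centre=66,post_1=118,meter=22)
for c in ['top','scene']:
    p=shot(c,c)
    R=cv2.Rodrigues(np.array(p['rvec'],float))[0]; print(c,-R.T@np.array(p['tvec']).ravel())
    for n,z in Z.items():
        for d in search_frame(n,p)[:6]:
            print(n,np.round(d['confidence'],2),np.round(d['at']),np.round(ray(p,d['at'],z)))
E
```

```text
{'t': np.float64(0.0), 'joints': array([ 1.128,  0.492,  1.559, -0.   ,  1.092, -0.106]), 'qvel': array([ 0.002,  0.001, -0.   ,  0.   ,  0.003,  0.   ]), 'tau': array([-4.0000e-03, -6.1265e+01, -2.5817e+01,  6.9000e-02,  4.8000e-02,
       -0.0000e+00]), 'eef_pos': array([206.512, 589.85 , 404.152]), 'tcp_rot': array([-3.14 , -0.   ,  2.805]), 'ft_force': array([ 0.064, -0.473, -0.04 ]), 'moment': array([-0.035, -0.007, -0.017]), 'grip_force': np.float64(0.0), 'opening': np.float64(1.001)}
top [ 291.60391774   72.42345986 1570.38934495]
clamp_grip 0.56 [235. 280.] [419. 306. 118.]
tape_roll_centre 0.74 [235. 297.] [378. 314.  60.]
tape_roll_centre 0.31 [229. 281.] [421. 331.  60.]
tape_roll_centre 0.23 [235. 278.] [430. 317.  60.]
post_1 0.75 [228. 285.] [406. 324. 118.]
scene [-144.48150462 -509.70112851  548.35318936]
clamp_grip 0.83 [189. 235.] [416. 314. 118.]
clamp_grip 0.21 [186. 263.] [333. 212. 118.]
wool_pot_centre 0.62 [215. 252.] [461. 290.  68.]
tape_roll_centre 0.76 [167. 268.] [359. 325.  60.]
reel_centre 0.79 [202. 267.] [400. 262.  66.]
reel_centre 0.51 [250. 308.] [353.  70.  66.]
post_1 0.71 [186. 261.] [338. 219. 118.]
meter 0.89 [312. 247.] [676. 200.  22.]
```

```bash
python3 - <<'E'
import cv2,numpy as np
a=cv2.imread('pics/top.png')[215:355,150:310]; b=cv2.imread('pics/scene.png')[190:330,110:270]
cv2.imwrite('pics/c1.png',np.vstack([cv2.resize(np.hstack([a,b]),(800,350),interpolation=cv2.INTER_CUBIC),
 cv2.resize(np.hstack([cv2.imread('pics/top.png'),cv2.imread('pics/scene.png')]),(666,250))[:,:].copy() if 0 else cv2.copyMakeBorder(cv2.resize(np.hstack([cv2.imread('pics/top.png'),cv2.imread('pics/scene.png')]),(660,248)),0,2,0,140,0)]))
E
```

```text
(no output)
```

View pics/c1.png

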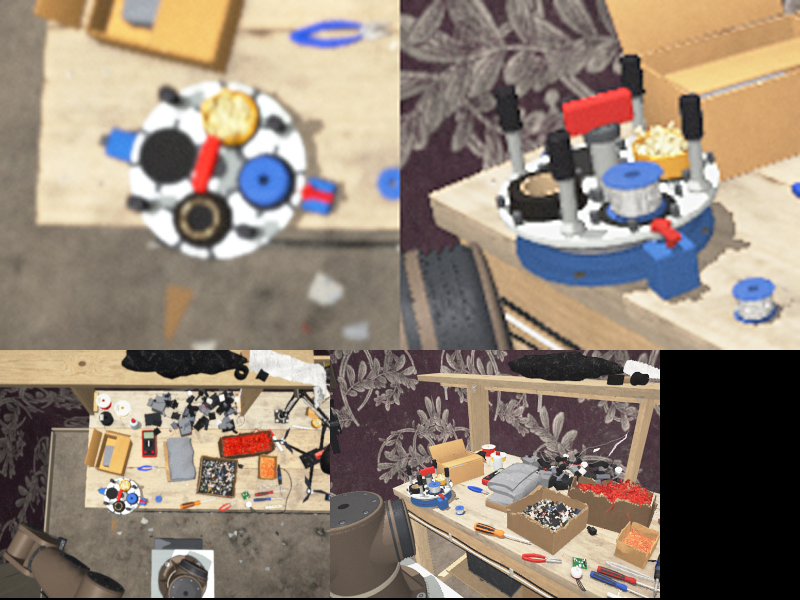

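Call:
move_arm --commands '[[[0.6,-0.9,0.2],0,1],[[0.7,-0.9,0.2],0,1],[[0.7,-0.9,0.2],0,1],[[0.7,-0.9,0.2],0,1],[[0.7,-0.9,0.2],0,1],[[0.7,-0.9,0.2],0,1],[[0.7,-0.9,0.2],0,1],[[0.7,-0.9,0.2],0,1],[[0.7,-0.9,0.2],0,1],[[0.7,-0.9,0.2],0,1],[[0,0,0],0,1],[[0,0,0],0,1]]'

```text
t: 1.7
eef_pos: [414.3, 318.7, 465.1]
tcp_rot: [3.141, 0.0, 2.802]
ft_force: [-0.1, 0.2, -0.2]
opening: 1.001
grip_force: 0.0
```

```bash
python3 - <<'E'
from h import *
p=shot('wrist','w1')
R=cv2.Rodrigues(np.array(p['rvec'],float))[0]; print(-R.T@np.array(p['tvec']).ravel(),R.round(2).tolist(),p['fx'],p['cx'],p['cy'])
Z=dict(clamp_grip=132,wool_pot_centre=86,tape_roll_centre=69,reel_centre=82,post_1=136)
for n,z in Z.items():
    for d in search_frame(n,p)[:6]:
            print(n,np.round(d['confidence'],2),np.round(d['at']),np.round(ray(p,d['at'],z)))
E
```

```text
[345.61395546 343.33430797 444.73204597] [[0.33, 0.94, 0.0], [0.91, -0.32, 0.26], [0.24, -0.09, -0.97]] 354.5847248099748 317.7535352496729 244.71986855820066
clamp_grip 0.85 [317. 232.] [412. 319. 132.]
wool_pot_centre 0.8 [321. 275.] [468. 304.  86.]
wool_pot_centre 0.41 [287. 390.] [590. 219.  86.]
tape_roll_centre 0.95 [294. 174.] [360. 312.  69.]
reel_centre 0.85 [265. 228.] [402. 265.  82.]
reel_centre 0.79 [178. 254.] [397. 168.  82.]
post_1 0.87 [334. 216.] [403. 338. 136.]
```

View pics/w1.png

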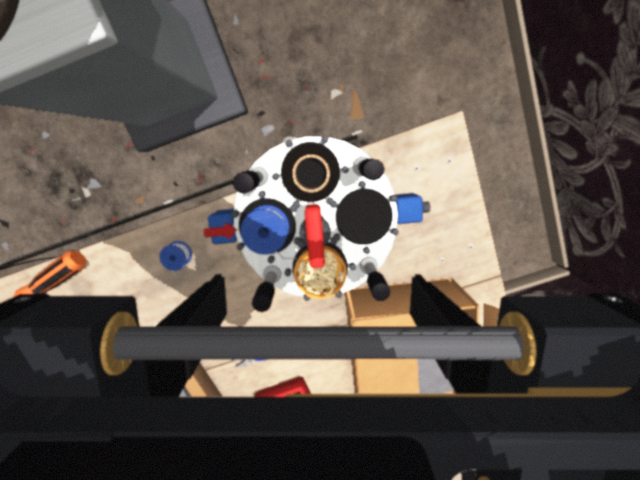

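```bash
python3 - <<'E'
from h import *
p=read_camera('wrist'); im=p['image']
hsv=cv2.cvtColor(im,cv2.COLOR_RGB2HSV)
m=(((hsv[...,0]<6)|(hsv[...,0]>174))&(hsv[...,1]>170)&(hsv[...,2]>90)).astype(np.uint8)
n,l,st,c=cv2.connectedComponentsWithStats(m)
for i in range(1,n):
    if st[i,4]>60:
        r=cv2.minAreaRect(np.argwhere(l==i)[:,::-1].astype(np.float32)); b=cv2.boxPoints(r)
        print(st[i],r,[np.round(ray(p,q,132),1)[:2].tolist() for q in b])
# posts: dark mask crops
for x,y in [(243,181),(375,170),(379,290),(263,298)]: print(np.round(ray(p,(x,y),136)))
P=[ray(p,q,136)[:2] for q in [(243,181),(375,170),(379,290),(263,298)]]
print('centre',np.mean(P,0),[np.round(np.linalg.norm(q-np.mean(P,0))) for q in P],[np.round(np.arctan2(*(q-np.mean(P,0))[::-1]),3) for q in P])
# box corners
for q in [(350,285),(470,280),(475,305)]: print(np.round(ray(p,q,100)))
cv2.imwrite('pics/w2.png',cv2.resize(im[130:320,200:440,::-1],(800,600),interpolation=cv2.INTER_CUBIC)[:, :])
E
```

```text
[304 208  19  62 878] ((313.11053466796875, 238.4918212890625), (61.424312591552734, 16.473386764526367), 85.76361083984375) [[386.5, 315.9], [390.3, 330.0], [445.7, 315.1], [441.8, 300.4]]
[204 226  30  13 246] ((218.5, 232.0), (12.0, 29.0), 90.0) [[372.2, 226.8], [380.8, 251.4], [391.1, 247.1], [382.4, 222.3]]
[256 380  51  18 467] ((280.3573913574219, 390.76885986328125), (14.257698059082031, 49.357975006103516), 76.75948333740234) [[545.6, 206.3], [549.3, 257.1], [565.8, 254.7], [562.2, 203.2]]
[347. 276. 136.]
[375. 386. 136.]
[481. 357. 136.]
[453. 252. 136.]
centre [414.11970218 317.86019425] [np.float64(79.0), np.float64(78.0), np.float64(78.0), np.float64(76.0)] [np.float64(-2.585), np.float64(2.092), np.float64(0.532), np.float64(-1.032)]
[482. 332. 100.]
[518. 451. 100.]
[547. 449. 100.]
```

View pics/w2.png

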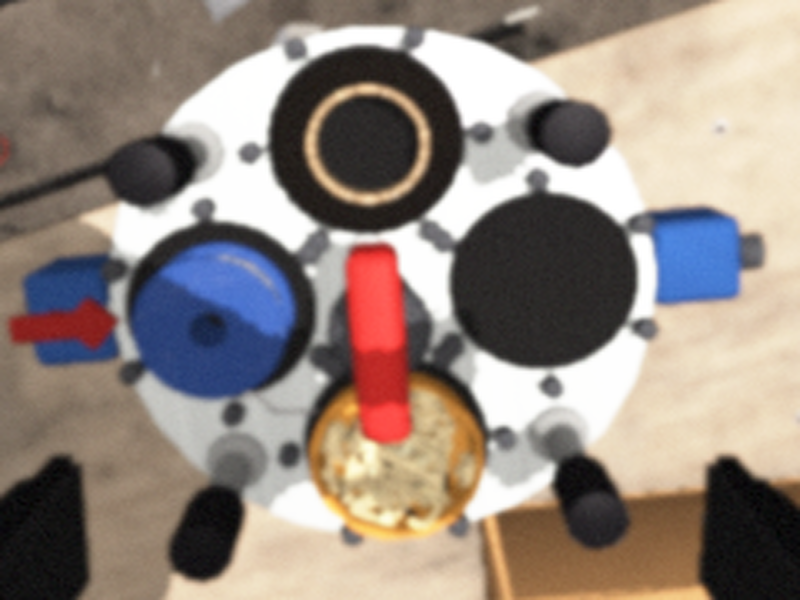

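```bash
python3 - <<'E'
from h import *
from scipy.optimize import least_squares
p=read_camera('wrist'); print(env.state()['joints'].round(3))
uv=[(243.5,184.5),(371.6,172.1),(379.1,294),(258.5,304.8)]
P=np.array([ray(p,q,136)[:2] for q in uv])
f=lambda v:(P-np.array([[v[0]+80*np.cos(v[2]+k*np.pi/2),v[1]+80*np.sin(v[2]+k*np.pi/2)] for k in (0,-1,-2,-3)])).ravel()
r=least_squares(f,[415,317,-2.58]); print(r.x,f(r.x).round(1))
E
```

```text
[ 0.533  0.285  1.724  0.     1.133 -0.702]
[417.35118852 314.88809643  -2.60093814] [ 1.   1.5 -0.1 -1.1 -0.7  0.2 -0.2 -0.5]
```

Call:
move_arm --commands '[[[0.09,-0.12,-0.5],0.8,0.2],[[0,0,-0.9],0,0.2],[[0,0,-0.9],0,0.2],[[0,0,-0.9],0,0.2],[[0,0,-0.9],0,0.2],[[0,0,-0.9],0,0.2],[[0,0,-0.75],0,0.2],[[0,0,0],0,0.2],[[0,0,0],0,0.2],[[0,0,0],0,0.2],[[0,0,0],0,0.2]]'

```text
t: 3.02
eef_pos: [416.4, 316.6, 293.7]
tcp_rot: [3.14, 0.002, 2.869]
ft_force: [-0.2, 0.6, -0.3]
opening: 0.603
grip_force: 0.0
```

Call:
move_arm --commands '[[[0,0,0],0,-1],[[0,0,0],0,-1],[[0,0,0],0,-1],[[0,0,0],0,-1],[[0,0,0],0,-1],[[0,0,0],0,-1],[[0,0,0],0,-1],[[0,0,0],0,-1]]'

```text
t: 3.68
eef_pos: [416.0, 315.6, 292.4]
tcp_rot: [-3.139, -0.001, 2.869]
ft_force: [-0.8, -8.5, 5.6]
opening: 0.313
grip_force: 30.0
```

```bash
python3 - <<'E'
from h import *
s=env.state(); print({k:np.round(s[k],2) for k in ['opening','grip_force','ft_force','moment','joints']})
p=shot('wrist','w3'); q=shot('scene','s3'); t=shot('top','t3')
cv2.imwrite('pics/c3.png',np.vstack([cv2.resize(np.hstack([q['image'][160:310,110:270,::-1],t['image'][210:360,150:310,::-1]]),(640,300),interpolation=cv2.INTER_CUBIC),cv2.resize(p['image'][:,:,::-1],(640,300))]))
E
```

```text
{'opening': np.float64(0.31), 'grip_force': np.float64(30.05), 'ft_force': array([-0.77, -8.49,  5.59]), 'moment': array([-1.64,  0.19,  0.05]), 'joints': array([ 0.52,  0.5 ,  1.93, -0.  ,  0.72, -0.77])}
```

View pics/c3.png

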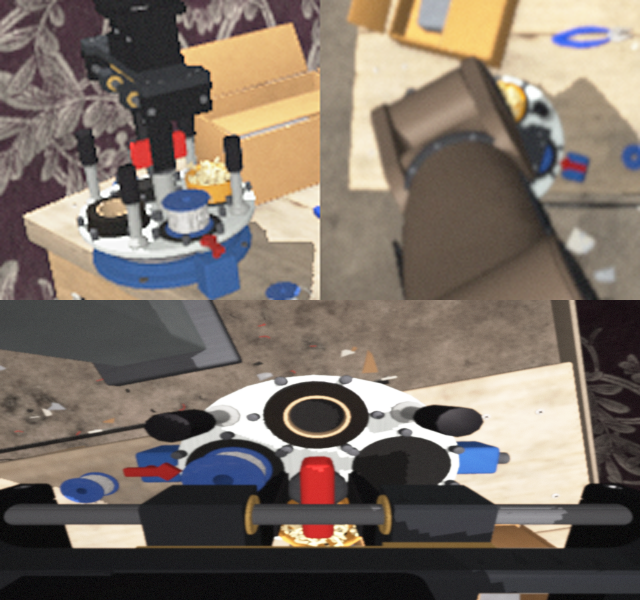

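Call:
move_arm --commands '[[[0,0,0],0,0],[[0,0,0],0,0],[[0,0,0],0,0],[[0,-0.05,0.3],0,0],[[0,0,0],0,0],[[0,0,0],0,0]]'

```text
t: 4.33
eef_pos: [416.3, 314.8, 301.9]
tcp_rot: [3.141, 0.001, 2.869]
ft_force: [-0.5, 0.2, 0.2]
opening: 0.499
grip_force: 0.0
```

Call:
move_arm --commands '[[[0,0,0],0,-1],[[0,0,0],0,-1],[[0,0,0],0,-1],[[0,0,0],0,-1],[[0,0,0],0,-1],[[0,0,0],0,-1],[[0,0,0],0,-1],[[0,0,0],0,-1]]'

```text
t: 5.0
eef_pos: [416.2, 314.9, 301.2]
tcp_rot: [3.141, 0.0, 2.869]
ft_force: [-0.2, 1.3, -1.5]
opening: 0.156
grip_force: 30.0
```

Call:
move_arm --commands '[[[0,0,0],0.5,-1],[[0,0,0],0.5,-1],[[0,0,0],0,-1],[[0,0,0],0,-1]]'

```text
t: 5.33
eef_pos: [416.3, 314.8, 301.2]
tcp_rot: [3.141, -0.0, 2.947]
ft_force: [0.5, 1.7, -2.4]
opening: 0.162
grip_force: 30.2
```

```bash
python3 - <<'E'
from h import *
s=env.state(); print({k:np.round(s[k],2) for k in ['opening','grip_force','ft_force','moment','joints','tcp_rot']})
E
```

```text
{'opening': np.float64(0.16), 'grip_force': np.float64(30.21), 'ft_force': array([ 0.45,  1.72, -2.36]), 'moment': array([ 0.18, -0.2 , -0.5 ]), 'joints': array([ 0.52,  0.48,  1.92,  0.  ,  0.74, -0.86]), 'tcp_rot': array([ 3.14, -0.  ,  2.95])}
```

Call:
move_arm --commands '[[[0,0,0],-0.5,-1],[[0,0,0],-0.5,-1],[[0,0,0],-0.5,-1],[[0,0,0],-0.5,-1],[[0,0,0],0,-1],[[0,0,0],0,-1]]'

```text
t: 5.83
eef_pos: [416.3, 315.0, 301.2]
tcp_rot: [3.141, 0.0, 2.789]
ft_force: [1.4, 3.8, -5.0]
opening: 0.158
grip_force: 29.9
```

```bash
python3 - <<'E'
from h import *
s=env.state(); print({k:np.round(s[k],2) for k in ['opening','grip_force','ft_force','moment','joints','tcp_rot']})
E
```

```text
{'opening': np.float64(0.16), 'grip_force': np.float64(29.88), 'ft_force': array([ 1.42,  3.84, -4.96]), 'moment': array([ 0.86, -0.26, -0.05]), 'joints': array([ 0.52,  0.48,  1.92,  0.  ,  0.74, -0.7 ]), 'tcp_rot': array([3.14, 0.  , 2.79])}
```

Call:
move_arm --commands '[[[0,0,0],-1,-1],[[0,0,0],-1,-1],[[0,0,0],-1,-1],[[0,0,0],-1,-1],[[0,0,0],-1,-1],[[0,0,0],-1,-1],[[0,0,0],-1,-1],[[0,0,0],-1,-1],[[0,0,0],-1,-1],[[0,0,0],-1,-1],[[0,0,0],-1,-1],[[0,0,0],-1,-1],[[0,0,0],-1,-1],[[0,0,0],-1,-1],[[0,0,0],0,-1],[[0,0,0],0,-1]]'

```text
t: 7.17
eef_pos: [417.5, 315.8, 301.3]
tcp_rot: [3.136, -0.003, 1.669]
ft_force: [11.5, 14.3, -13.8]
opening: 0.155
grip_force: 29.9
```

```bash
python3 - <<'E'
from h import *
s=env.state(); print({k:np.round(s[k],2) for k in ['opening','grip_force','ft_force','moment','joints','tcp_rot']})
E
```

```text
{'opening': np.float64(0.15), 'grip_force': np.float64(29.93), 'ft_force': array([ 11.52,  14.28, -13.79]), 'moment': array([ 2.27, -1.71, -0.01]), 'joints': array([0.52, 0.49, 1.92, 0.  , 0.73, 0.42]), 'tcp_rot': array([ 3.14, -0.  ,  1.67])}
```

Call:
move_arm --commands '[[[0,0,0],-0.6,-1],[[0,0,0],0,-1],[[0,0,0],0,0],[[0,0,0],0,0],[[0,0,0],0,0],[[0,0,0.7],0,0],[[0,0,0.7],0,0],[[0,0,0.7],0,0],[[-0.2,-0.12,0],1,0],[[-0.2,-0.12,0],1,0],[[-0.2,-0.12,0],1,0],[[-0.2,-0.12,0],1,0],[[-0.2,-0.12,0],1,0],[[-0.2,-0.12,0],1,0],[[-0.2,-0.12,0],1,0],[[-0.2,-0.12,0],1,0],[[-0.2,-0.12,0],1,0],[[-0.2,-0.12,0],1,0],[[-0.2,-0.12,0],1,0],[[0,0,0],1,0]]'

```text
t: 8.83
eef_pos: [349.1, 274.5, 364.3]
tcp_rot: [-3.14, -0.0, 2.585]
ft_force: [0.2, 0.8, 0.2]
opening: 0.501
grip_force: 0.0
```

Call:
move_arm --commands '[[[0,0,0],1,0],[[0,0,0],1,0],[[0,0,0],1,0],[[0,0,0],1,0],[[0,0,0],1,0],[[0,0,0],1,0],[[0,0,0],1,0],[[0,0,0],1,0],[[0,0,0],1,0],[[0,0,0],1,0],[[0,0,0],1,0],[[0,0,0],1,0],[[0,0,0],1,0],[[0,0,0],0.75,0],[[0,0,0],0,0]]'

```text
t: 10.08
eef_pos: [350.0, 275.0, 364.3]
tcp_rot: [-3.142, -0.001, -2.599]
ft_force: [0.4, 0.2, 0.0]
opening: 0.501
grip_force: 0.0
```

```bash
python3 - <<'E'
from h import *
s=env.state(); print({k:np.round(s[k],3) for k in ['t','eef_pos','opening','moment','joints','tcp_rot']})
p=shot('wrist','w4')
for d in search_frame('post_1',p): print(d['confidence'],d['at'],ray(p,d['at'],136))
E
```

```text
{'t': np.float64(10.083), 'eef_pos': array([349.991, 274.97 , 364.318]), 'opening': np.float64(0.501), 'moment': array([0.019, 0.034, 0.029]), 'joints': array([ 0.517,  0.293,  2.03 , -0.   ,  0.819, -1.596]), 'tcp_rot': array([-3.142e+00, -1.000e-03, -2.599e+00])}
0.64 [320.2, 272.7] [349.37627011 277.27434446 136.        ]
0.26 [315.6, 272.7] [350.84694912 274.83083386 136.        ]
```

View pics/w4.png

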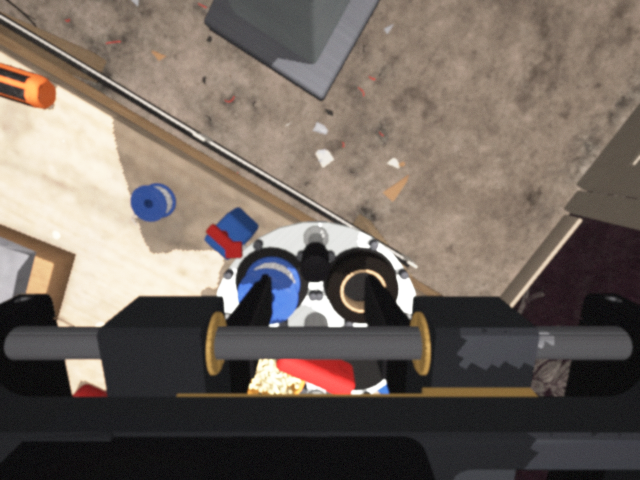

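Call:
move_arm --commands '[[[-0.03,0,-0.76],0,0],[[0,0,-0.76],0,0],[[0,0,-0.76],0,0],[[0,0,0],0,0],[[0,0,0],0,-1],[[0,0,0],0,-1],[[0,0,0],0,-1],[[0,0,0],0,-1],[[0,0,0],0,-1],[[0,0,0],0,-1],[[0,0,0],0,-1]]'

```text
t: 11.1
eef_pos: [349.4, 275.1, 296.8]
tcp_rot: [-3.142, 0.001, -2.603]
ft_force: [-0.9, -1.6, 5.7]
opening: 0.196
grip_force: 30.0
```

```bash
python3 - <<'E'
import numpy as np
c=np.array([417,315]); P=lambda a:c+80.*np.array([np.cos(a),np.sin(a)])
n=26; a=-2.601-np.linspace(0,1.571,n+1)
d=np.diff([P(x) for x in a],axis=0)/30
print(np.round(d,2).tolist(), 1.571/n/.08, np.round(d,2).sum(0)*30, P(a[-1])-P(a[0]))
E
```

```text
[[-0.08, 0.14], [-0.07, 0.15], [-0.06, 0.15], [-0.05, 0.15], [-0.04, 0.16], [-0.03, 0.16], [-0.02, 0.16], [-0.01, 0.16], [-0.0, 0.16], [0.01, 0.16], [0.02, 0.16], [0.02, 0.16], [0.03, 0.16], [0.04, 0.16], [0.05, 0.15], [0.06, 0.15], [0.07, 0.14], [0.08, 0.14], [0.09, 0.14], [0.1, 0.13], [0.1, 0.12], [0.11, 0.12], [0.12, 0.11], [0.12, 0.1], [0.13, 0.1], [0.14, 0.09]] 0.7552884615384615 [ 27.9 110.4] [ 27.43473933 109.77222825]
```

Call:
move_arm --commands '[[[-0.08,0.14,0],-0.75,-1],[[-0.07,0.15,0],-0.75,-1],[[-0.06,0.15,0],-0.75,-1],[[-0.05,0.15,0],-0.75,-1],[[-0.04,0.16,0],-0.75,-1],[[-0.03,0.16,0],-0.75,-1],[[-0.02,0.16,0],-0.75,-1],[[0,0,0],0,-1]]'

```text
t: 11.77
eef_pos: [339.2, 307.6, 296.8]
tcp_rot: [3.14, 0.002, -3.026]
ft_force: [4.2, -6.3, 7.0]
opening: 0.191
grip_force: 30.0
```

Call:
move_arm --commands '[[[-0.01,0.16,0],-0.75,-1],[[0,0.16,0],-0.75,-1],[[0.01,0.16,0],-0.75,-1],[[0.02,0.16,0],-0.75,-1],[[0.02,0.16,0],-0.75,-1],[[0.03,0.16,0],-0.75,-1],[[0.04,0.16,0],-0.75,-1],[[0.05,0.15,0],-0.75,-1],[[0.06,0.15,0],-0.75,-1],[[0.07,0.14,0],-0.75,-1],[[0.08,0.14,0],-0.75,-1],[[0.09,0.14,0],-0.75,-1],[[0,0,0],0,-1]]'

```text
t: 12.85
eef_pos: [354.6, 362.6, 296.8]
tcp_rot: [3.137, 0.003, 2.538]
ft_force: [13.4, 1.7, -3.4]
opening: 0.19
grip_force: 30.0
```

Call:
move_arm --commands '[[[0.1,0.13,0],-0.8,-1],[[0.1,0.12,0],-0.8,-1],[[0.11,0.12,0],-0.8,-1],[[0.12,0.11,0],-0.8,-1],[[0.12,0.1,0],-0.8,-1],[[0.13,0.1,0],-0.8,-1],[[0.13,0.09,0],-0.8,-1],[[0,0,0],0,-1],[[0,0,0],0,-1],[[0,0,0],0,-1]]'

```text
t: 13.68
eef_pos: [377.9, 384.4, 296.8]
tcp_rot: [3.141, 0.002, 2.094]
ft_force: [9.2, -15.1, 6.3]
opening: 0.193
grip_force: 30.0
```

Call:
move_arm --commands '[[[0,0,0],0,0],[[0,0,0],0,0],[[0,0,0],0,0],[[0,0,0],0,0],[[0,0,0.9],0,0],[[0,0,0.9],0,0],[[0,0,0.9],0,0],[[0.2,-0.38,0.7],-0.98,0],[[0.22,-0.38,0],-0.98,0],[[0.22,-0.38,0],-0.98,0],[[0.22,-0.38,0],-0.98,0],[[0.22,-0.38,0],-0.98,0],[[0.22,-0.38,0],-0.98,0],[[0,0,0],0,0],[[0,0,0],0,0]]'

```text
t: 14.93
eef_pos: [415.9, 317.1, 397.9]
tcp_rot: [-3.142, -0.0, 1.624]
ft_force: [-0.1, -0.0, -0.1]
opening: 0.499
grip_force: 0.0
```

```bash
python3 - <<'E'
from h import *
s=env.state(); print({k:np.round(s[k],3) for k in ['t','eef_pos','opening','ft_force','tcp_rot']})
p=shot('wrist','w5');q=shot('scene','s5')
im=p['image'];hsv=cv2.cvtColor(im,cv2.COLOR_RGB2HSV)
m=(((hsv[...,0]<6)|(hsv[...,0]>174))&(hsv[...,1]>170)&(hsv[...,2]>90)).astype(np.uint8)
n,l,st,c=cv2.connectedComponentsWithStats(m)
for i in range(1,n):
    if st[i,4]>100:
        r=cv2.minAreaRect(np.argwhere(l==i)[:,::-1].astype(np.float32)); b=cv2.boxPoints(r)
        print(st[i],[np.round(ray(p,x,132),1)[:2].tolist() for x in b])
for n_,z in dict(wool_pot_centre=86,reel_centre=82,tape_roll_centre=69).items():
    for d in search_frame(n_,p)[:3]: print(n_,round(d['confidence'],2),ray(p,d['at'],z).round())
a=np.hstack([cv2.resize(im[:,:,::-1],(533,400)),cv2.resize(q['image'][180:330,110:210,::-1],(267,400))])
cv2.imwrite('pics/c5.png',a)
E
```

```text
{'t': np.float64(14.933), 'eef_pos': array([415.936, 317.101, 397.879]), 'opening': np.float64(0.499), 'ft_force': array([-0.105, -0.02 , -0.137]), 'tcp_rot': array([-3.142, -0.   ,  1.624])}
[ 311  215   22   78 1351] [[408.6, 345.6], [422.6, 346.7], [427.6, 288.9], [412.7, 287.7]]
[525 316  56  11 481] [[574.4, 276.9], [616.0, 279.1], [618.0, 270.8], [576.1, 268.7]]
wool_pot_centre 0.75 [400. 264.  86.]
reel_centre 0.83 [369. 331.  82.]
reel_centre 0.7 [408. 179.  82.]
reel_centre 0.18 [430. 333.  82.]
tape_roll_centre 0.64 [445. 362.  69.]
```

View pics/c5.png

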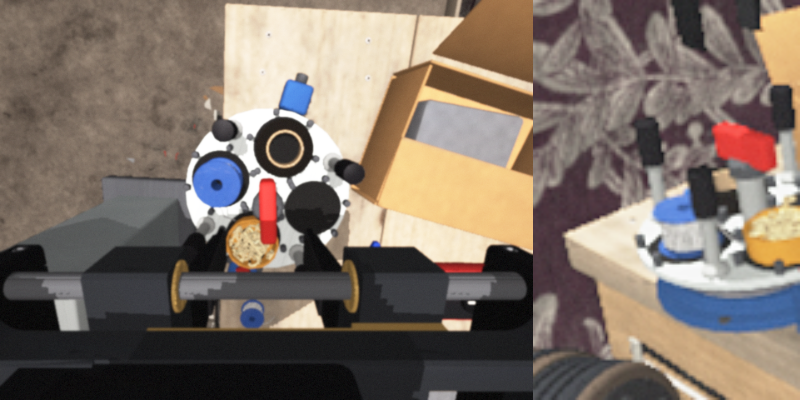

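Call:
move_arm --commands '[[[0.05,-0.02,-0.8],0,0],[[0,0,-0.8],0,0],[[0,0,-0.8],0,0],[[0,0,-0.8],0,0],[[0,0,0],0,0],[[0,0,0],0,-1],[[0,0,0],0,-1],[[0,0,0],0,-1],[[0,0,0],0,-1],[[0,0,0],0,-1],[[0,0,0],0,-1],[[0,0,0],0,-1]]'

```text
t: 16.18
eef_pos: [418.0, 316.7, 302.7]
tcp_rot: [3.139, -0.001, 1.623]
ft_force: [4.5, -1.8, 3.7]
opening: 0.157
grip_force: 29.9
```

Call:
move_arm --commands '[[[0,0,0],0.98,-1],[[0,0,0],0.98,-1],[[0,0,0],0.98,-1],[[0,0,0],0.98,-1],[[0,0,0],0.98,-1],[[0,0,0],0.98,-1],[[0,0,0],0.98,-1],[[0,0,0],0.98,-1],[[0,0,0],0,-1]]'

```text
t: 16.93
eef_pos: [417.2, 316.3, 302.7]
tcp_rot: [-3.141, 0.0, 2.254]
ft_force: [-2.2, -3.6, 10.6]
opening: 0.151
grip_force: 29.9
```

```bash
python3 - <<'E'
from h import *
s=env.state(); print({k:np.round(s[k],2) for k in ['t','eef_pos','opening','ft_force','moment','tcp_rot']})
E
```

```text
{'t': np.float64(16.93), 'eef_pos': array([417.19, 316.33, 302.68]), 'opening': np.float64(0.15), 'ft_force': array([-2.15, -3.6 , 10.61]), 'moment': array([-0.72,  0.42,  0.01]), 'tcp_rot': array([-3.14,  0.  ,  2.25])}
```

Turning freely past the bolt's entry; continue to the stop.

Call:
move_arm --commands '[[[0,0,0],0.98,-1],[[0,0,0],0.98,-1],[[0,0,0],0.98,-1],[[0,0,0],0.98,-1],[[0,0,0],0.98,-1],[[0,0,0],0.98,-1],[[0,0,0],0.98,-1],[[0,0,0],0.98,-1],[[0,0,0],0.3,-1],[[0,0,0],0,-1],[[0,0,0],0,-1]]'

```text
t: 17.85
eef_pos: [416.7, 315.5, 302.6]
tcp_rot: [-3.138, -0.002, 2.901]
ft_force: [-5.2, -13.7, 15.4]
opening: 0.16
grip_force: 30.0
```

```bash
python3 - <<'E'
from h import *
s=env.state(); print({k:np.round(s[k],2) for k in ['t','eef_pos','opening','ft_force','moment','tcp_rot']})
E
```

```text
{'t': np.float64(17.85), 'eef_pos': array([416.73, 315.52, 302.62]), 'opening': np.float64(0.16), 'ft_force': array([ -5.21, -13.67,  15.4 ]), 'moment': array([-2.28,  0.87, -0.17]), 'tcp_rot': array([-3.14, -0.  ,  2.9 ])}
```

Call:
move_arm --commands '[[[0,0,0],0,0],[[0,0,0],0,0],[[0,0,0],0,0],[[0,0,0],0,0],[[0,0,0.9],0,0],[[0,0,0.9],0,0],[[0,0,0.9],0,0],[[0,0,0.9],0,0],[[0,0,0.9],0,0],[[0,0,0.9],0,0],[[0,0,0],0,0],[[0,0,0],0,0]]'

```text
t: 18.85
eef_pos: [417.2, 316.6, 464.8]
tcp_rot: [3.14, 0.002, 2.901]
ft_force: [-0.8, 0.6, -0.2]
opening: 0.498
grip_force: 0.0
```

```bash
python3 - <<'E'
from h import *
s=env.state(); print({k:np.round(s[k],3) for k in ['t','eef_pos','opening','ft_force','tcp_rot']})
p=shot('wrist','w6')
im=p['image'];hsv=cv2.cvtColor(im,cv2.COLOR_RGB2HSV)
m=(((hsv[...,0]<6)|(hsv[...,0]>174))&(hsv[...,1]>170)&(hsv[...,2]>90)).astype(np.uint8)
n,l,st,c=cv2.connectedComponentsWithStats(m)
for i in range(1,n):
    if st[i,4]>300:
        r=cv2.minAreaRect(np.argwhere(l==i)[:,::-1].astype(np.float32)); b=cv2.boxPoints(r)
        print(st[i],[np.round(ray(p,x,132),1)[:2].tolist() for x in b])
for n_,z in dict(wool_pot_centre=86,reel_centre=82,tape_roll_centre=69).items():
    for d in search_frame(n_,p)[:3]: print(n_,round(d['confidence'],2),ray(p,d['at'],z).round())
cv2.imwrite('pics/c6.png',cv2.resize(im[130:320,200:440,::-1],(800,600),interpolation=cv2.INTER_CUBIC))
E
```

```text
{'t': np.float64(18.85), 'eef_pos': array([417.203, 316.632, 464.793]), 'opening': np.float64(0.498), 'ft_force': array([-0.768,  0.56 , -0.224]), 'tcp_rot': array([3.140e+00, 2.000e-03, 2.901e+00])}
[307 201  17  64 822] [[386.7, 315.3], [390.1, 329.0], [446.9, 315.2], [443.4, 300.9]]
[247 374  46  20 582] [[563.4, 206.8], [542.0, 213.2], [552.9, 257.4], [574.5, 251.6]]
wool_pot_centre 0.61 [402. 263.  86.]
wool_pot_centre 0.24 [374.  31.  86.]
reel_centre 0.78 [369. 330.  82.]
reel_centre 0.74 [399. 165.  82.]
tape_roll_centre 0.62 [444. 375.  69.]
```

View pics/c6.png

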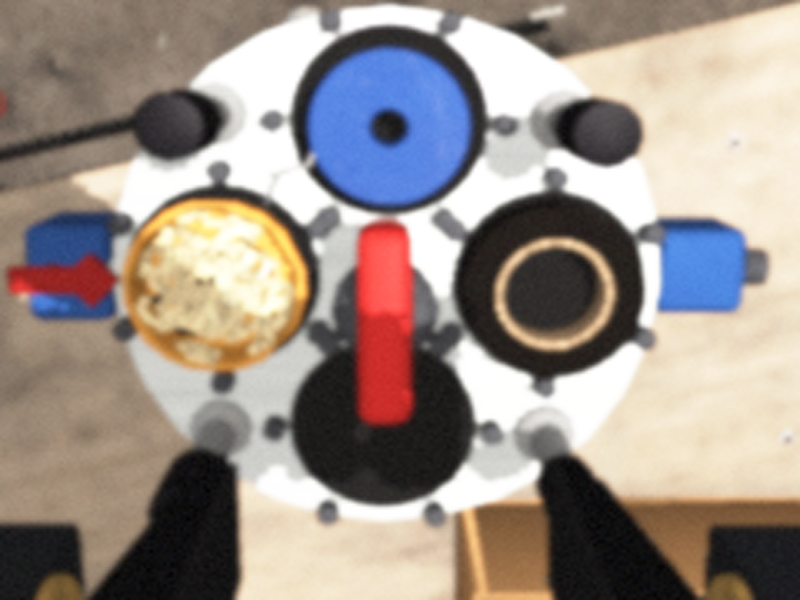

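The pot (215,280 in the crop) is at the pointer. The reel and tape are in their nests, and the clamp bar is back at its starting angle.

```bash
python3 -c "
from cell import env; print(env.job_done())"
```

```text
the job is handed in; nothing more can be done
None
```

I loosened the clamp, turned the table one index position clockwise to bring the pot to the pointer, turned the clamp back to its stop and let go, then handed the job in at about 19 s; the last picture showed the pot, reel and tape in their nests, but the hand-in gave no verdict.

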